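Reverse the mask leaf on the sloping print jig and latch it

TASK

The mask leaf on the sloping print jig is fitted the wrong way round, so its small square window would come over the handle shell in the nest. Lift it off its pivot pin, turn it end for end and refit it flat on the bed with the pin in the hole next to the square window, then swing it up over the shell, under the lip of the keeper, until the sprung hook has snapped in behind it and it stays in the catch by itself. Leave everything else on the bench where it is.

Things in the scene. Friction and masses are not known exactly. Their poses are not given: they have to be found in the camera images.
- sloping_jig: Print jig fixed to the bench: dark base plate 215 x 226 mm, grey bed 200 (up the slope) x 226 mm rising away from the robot at 30 degrees. Origin: middle of the bed's surface, 94 mm above the bench; x up the slope, y left along the level, z square out of the bed, so 30 degrees from vertical. Pin at (68, 75) mm, upper left; catch at the upper right.
- nest_centre (a point): Middle of the nest, flush with the bed, with a black handle shell fixed in it: 104 mm from the pin, level to its right (-y of the jig). The closed leaf's outer window lies over it.
- pin_base (a point): Where the axis of the pivot pin meets the bed. The pin is fixed, steel, 10 mm thick, square to the bed, 30 mm high; its top 7 mm taper to a blunt 6 mm nose.
- catch_seat (a point): Point on the bed where the centre of the leaf's free-end hole lies when the leaf is home in the catch: 136 mm from the pin, level to its right (-y of the jig). A latched leaf has some 2 mm of play here.
- keeper_lip (a point): Middle of the lower front edge of the keeper's lip. The keeper is dark steel, fixed, 28 mm wide; its lip overhangs the upper edge of the closed leaf's free end with a gap 10.5 mm high for the 6 mm leaf, and its top stands 18.5 mm off the bed. 17 mm up the slope from here is its stop wall for the leaf's upper edge (1 mm clear of a leaf exactly home).
- hook_nose (a point): Top of the sprung hook's nose, 13 mm off the bed. The hook is dark steel, lies beyond the leaf's free end, and its nose, square behind and slanted on the side the leaf comes from, reaches 6 mm in over the leaf's end, just down the slope from the closed leaf's lower edge.
- catch_hook (a joint): Angle of the sprung, nylon-faced hook (rad): 0 = at rest, positive = pushed outwards. It springs back with about 3 N at the nose, 4 N pushed aside. The leaf swinging home pushes it aside by about 0.09 over the last 25 degrees (up to some 12 N at the leaf's grip); it snaps back to 0 behind the leaf's lower edge only when the leaf is within about 1 degree of the stop wall.
- mask_leaf: Reversible steel mask leaf, loose, about 0.22 kg, 170 x 56 x 6 mm. Origin: underside, centre of the 13 mm pivot hole next to the 38 x 28 mm long window; x along the leaf, pointing out over that end, z out of its upper face. Leaf's middle at x = -68 mm, other hole at -136, long window at -32, 18 x 18 mm square window at -104. At the start it lies on the bed, hanging down the slope from the pin.
- leaf_grip (a point): Point in the leaf's black upright grip, 30 mm above the leaf's underside, over its middle. The grip is 12 mm thick along the leaf, 46 mm wide across it, and its top is 42 mm above the leaf's underside; it is taken along the leaf's z, fingers closing along the leaf's length.
- hole_by_long_window (a point): Centre of the leaf's pivot hole next to the long window, at the underside.
- hole_by_square_window (a point): Centre of the leaf's pivot hole next to the square window, at the underside.
- scraper: Bystander: scraper, 158 x 90 x 16 mm, at the left; origin under its centre.
- wooden_squeegee: Bystander: hand squeegee with wooden grip, 94 x 138 x 59 mm, at the right; origin under its centre.
- wood_block: Bystander: wooden block, 99 x 72 x 30 mm, at the right; origin under its centre.
- loose_shell: Bystander: loose black handle shell, 82 x 77 x 25 mm, at the right; origin under its centre.
- marker: Bystander: black-capped marker pen, 62 x 118 x 14 mm, at the left front; origin under its centre.
There are look-alikes about, which are no part of the job. There is more than one size of the mask_leaf; the job needs the larger.

How it is judged:
By the outcome, as a careful person would: the job done as asked, in the order asked, and still so for the second after the job is handed in, with the robot touching nothing.
It also fails if it takes over 53 s, if anything falls off the work surface, if the arm or the gripper's body presses on something with over 40 N, if the wrist force passes 120 N, or if a joint passes its speed limit or range.

ROBOT

A 6-joint arm with a two-finger parallel gripper is mounted at the origin on a cart in front of the work surface, level with it; the furniture and walls round the work are solid. World frame = base frame: x ahead of the robot, y to its left, z up, the work surface at z = 0. Lengths are in m, angles in degrees, forces in N, time in s.
With the tool pointing down it reaches from about 0.275 to 1 m from the base axis. Payload 8.4 kg.
Tool frame: the origin (TCP) lies midway between the tips of the shut fingers; the grasp point (between the pads) lies 19 mm behind it (ctrl.hold_point_z is the distance from the TCP to the grasp point, in m); x points along the fingers, y is the direction in which the jaws open and shut, and the axes are right-handed (so a half turn about x gives the same grasp; the last joint's range is limited). The gripper opens to 85 mm and grips with 20 to 120 N. Pads are 22 mm wide; open, the fingers measure 114 mm over their backs; the gripper's body (76 mm by 85 mm) begins 54 mm behind the grasp point. The pads swing forward as they close: fully open they stand 13 mm farther back than shut.
Start: joints at [-73.992, 20.225, 93.587, -0, 66.188, -0.138], TCP at [0.174, -0.6, 0.208] pointing down, gripper open.
Joint ranges: [-150.9, 150.9], [-52.94, 120.26], [3.33, 152.33], [-74.26, 254.26], [0, 154.13], [-172.89, 172.89]. Speed limits (degrees/s): [127.2, 127.2, 159.86, 180, 180, 180].

INTERFACE

Orientations are given as [roll, pitch, yaw] about the fixed x, y, z axes, in that order (R = Rz(yaw) Ry(pitch) Rx(roll)).
In Python, from bench import status, cams, ticket, ctrl gives the robot as it stands.
- The arm moves only by the tool apply_moves, never from a script. Its argument "steps" is one flat list of numbers, 7 for each row, row after row: the shift along the tool's x, y, z in units of 0.1 m (1.0 is 0.1 m), then the turn, a rotation vector about the tool's x, y, z in units of 30 degrees (1.0 is 30 degrees), then the closure, from -1 (fully open) to 1 (shut). In form: [x, y, z, ax, ay, az, jaw, x, y, z, ax, ay, az, jaw, ...]. A call has exactly 5 rows; each row is the pose to reach, as a shift and turn from the pose commanded when the call began, along the tool's axes at that moment; what a row does not reach only later rows make up. A row lasts 1/12 s, in which the tool goes at most 41.7 mm and 7.16 degrees, less where a joint would pass 70% of its speed; a pose out of reach is approached as far as the arm can. A call with a number of a shift or a turn outside -1 to 1 is refused whole. A call with a gripper value outside its range is refused whole. The fingers move at their own pace and stop on an object; the grip force is fixed at half the most. Time passes only in rows, so rows that repeat a pose let the fingers close, or fill a call up. It gives the time, the measured TCP pose, the force and the opening at its end, in the units of the state.
- status.sense(): the state, without advancing time (a new reading comes with each control period).
- cams.camera(name): name is "scene" or "top" or "wrist"; returns (picture, depth): 400x640x3 uint8, blue, green, red; 400x640 float32, m along the optical axis (not along the pixel's ray), 0 where there is no reading.
- cams.camera_info(name): a dict with "mtx" (3x3 intrinsics, pixels), "T" (4x4, takes a point from camera to world coordinates). Camera axes: x right, y down, z forward; pixel columns grow to the right and rows downward; lengths in m; the calibration is good to about 2 mm. A picture is of the moment at which its call begins: read the wrist's pose just before it. camera_info takes no time and is no camera call; for the wrist camera it gives the pose at the moment of the call.
- ticket.job_done(): hands the job in, once; it reports no verdict.
The state is a dict: "t": time; "qpos": joint angles; "qd": joint speeds; "joint_efforts": joint torques, N m; "ee_pos": TCP position; "ee_rot": TCP orientation; "ft_force": force on the tool from outside, world axes, zero at the start; "wrist_torque": the same for the moment, N m; "finger_gap": finger opening in m.
Only numpy, scipy, OpenCV 4.12 (cv2) and the standard library are available. Lean on these libraries where they do the work, as an engineer would, in place of code of your own. Each camera call takes 0.05 s, during which the arm holds its last target. There are 200 camera calls.

## Working session

There is one attempt and no reset: what is moved stays moved. The work goes in short steps, Python scripts to look and compute and a tool call to move; the robot and the scene stay as the last step left them, time stands still between calls to the robot, and variables do not carry over. Pictures are saved under pics/ and viewed, about 8 in all and at most 12, crops included, and the job is handed in when it is done.

Besides the shell and the picture viewer there is one more tool, called by a JSON object that holds its "api" and its "payload", one argument or row to a line. apply_moves: Moves the arm, as the interface text tells. Its arguments: {"type":"object","properties":{"steps":{"type":"array","items":{"type":"number","minimum":-1,"maximum":1}}},"required":["steps"]}

```bash
ls; mkdir -p pics; python3 - <<'E'
from bench import status,cams
import cv2,numpy as np
np.set_printoptions(precision=4,suppress=True)
print(status.sense())
for n in("scene","top"):
    p,d=cams.camera(n); cv2.imwrite(f"pics/{n}0.png",p); np.save(f"pics/{n}0.npy",d)
    i=cams.camera_info(n); print(n,i["mtx"],i["T"])
E
```

```text
pics
{'t': 0.0, 'qpos': array([-73.9926,  20.2613,  93.6277,   0.0017,  66.1876,  -0.139 ]), 'qd': array([-0.0028,  0.041 ,  0.0596,  0.0795, -0.0274, -0.0677]), 'joint_efforts': array([ -0.0009, -60.5257, -34.2064,  -0.0001,   0.0094,   0.    ]), 'ee_pos': array([ 0.1737, -0.5999,  0.2069]), 'ee_rot': array([-91.3291,  89.9234, 104.8166]), 'ft_force': array([ 0.3851, -0.925 ,  0.3346]), 'wrist_torque': array([-0.003 ,  0.0515,  0.02  ]), 'finger_gap': 0.08505664198119796}
scene [[518.457    0.     321.7979]
 [  0.     518.457  205.0107]
 [  0.       0.       1.    ]] [[ 0.7416 -0.3089  0.5955 -0.2699]
 [-0.6708 -0.3428  0.6576 -1.019 ]
 [ 0.001  -0.8871 -0.4615  0.7669]
 [ 0.      0.      0.      1.    ]]
top [[421.6985   0.     319.4185]
 [  0.     421.6985 200.0253]
 [  0.       0.       1.    ]] [[-0.0254 -0.9977  0.0635  0.5105]
 [-0.9997  0.0252 -0.004  -0.0533]
 [ 0.0024 -0.0636 -0.998   1.2137]
 [ 0.      0.      0.      1.    ]]
```

View pics/scene0.png

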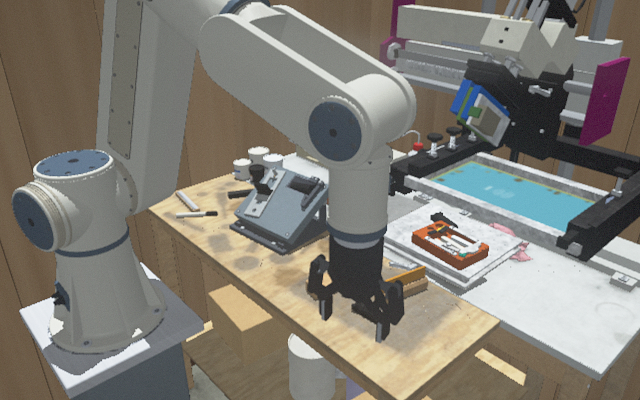

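View pics/top0.png

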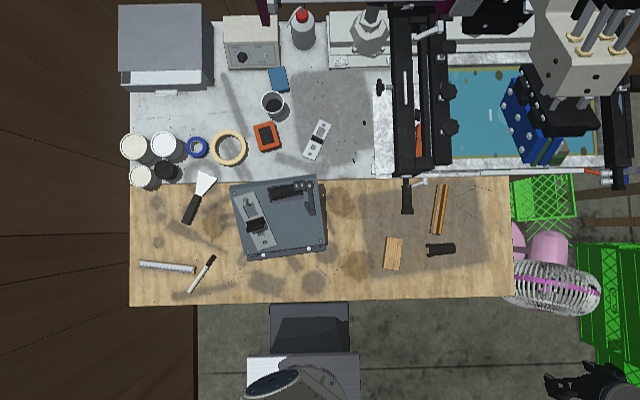

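The top picture shows two candidates for the mask leaf. One is on the jig at (258,222), with a black grip at (257,226). The other is a smaller loose one on the rear table at (319,140). The description (on the jig, larger) picks the first, so I'll check it in a close crop.

```bash
python3 - <<'E'
import cv2
p=cv2.imread("pics/top0.png")
cv2.imwrite("pics/c1.png",cv2.resize(p[115:270,220:345],None,fx=4.8,fy=4.8,interpolation=cv2.INTER_CUBIC)[:, :600][:600] if 0 else cv2.resize(p[165:265,222:335],None,fx=6,fy=6,interpolation=cv2.INTER_CUBIC))
E
```

```text
(no output)
```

View pics/c1.png

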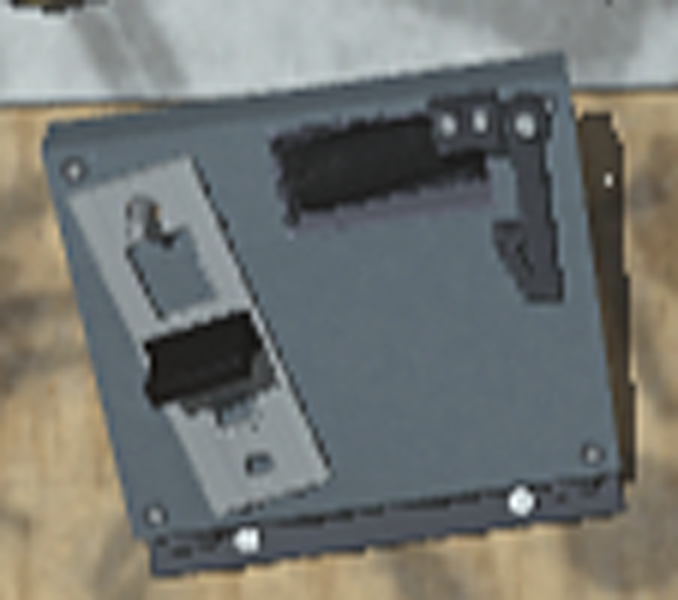

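```bash
cat > h.py <<'E'
import numpy as np,cv2
from scipy.spatial.transform import Rotation as R
from scipy.optimize import least_squares
np.set_printoptions(precision=4,suppress=True)
def rpy(v): return R.from_euler('xyz',v,degrees=True)
def jigT(x,y,yaw,z=.094,slope=30):
    # bed x up the slope, z out of bed
    T=np.eye(4); T[:3,:3]=(R.from_euler('z',yaw,degrees=True)*R.from_euler('y',-slope,degrees=True)).as_matrix(); T[:3,3]=x,y,z; return T
def tr(T,P): return np.asarray(P)@T[:3,:3].T+T[:3,3]
def proj(info,P):
    T=np.linalg.inv(info["T"]); q=tr(T,np.atleast_2d(P)); u=q@info["mtx"].T; return u[:,:2]/u[:,2:]
def rays(info,uv):
    d=np.c_[np.atleast_2d(uv),np.ones(len(np.atleast_2d(uv)))]@np.linalg.inv(info["mtx"]).T@info["T"][:3,:3].T
    return info["T"][:3,3],d
def onplane(info,uv,J,h=0):
    "pixels -> jig coords at height h above bed"
    o,d=rays(info,uv); Ji=np.linalg.inv(J); o=tr(Ji,o); d=d@Ji[:3,:3].T
    return o+d*((h-o[2])/d[:,2])[:,None]
E
python3 - <<'E'
from h import *
from bench import cams
i=cams.camera_info("top"); d=np.load("pics/top0.npy")
c=np.array([[45,125],[565,55],[617,478],[135,540]])/6+[222,165]-.4
P=np.array([[.1,.113,0],[.1,-.113,0],[-.1,-.113,0],[-.1,.113,0]])
f=lambda v:(proj(i,tr(jigT(*v),P))-c).ravel()
s=least_squares(f,[.45,.05,5]);print(s.x,s.fun)
J=jigT(*s.x)
leaf=np.array([[68,198],[190,155],[328,472],[213,517]])/6+[222,165]-.4
print("leaf corners",onplane(i,leaf,J,.006))
print("pin",onplane(i,np.array([[143,208]])/6+[222,165]-.4,J,.03), "expect .068 .075")
print("grip top centre",onplane(i,np.array([[202,347]])/6+[222,165]-.4,J,.042))
# depth plane check
vs,us=np.mgrid[205:240:2,275:315:2]; z=d[vs,us].ravel(); o,r=rays(i,np.c_[us.ravel(),vs.ravel()]); W=tr(np.linalg.inv(J),o+r*z[:,None])
print(np.percentile(W[:,2],[5,25,50,75,95])); A=np.c_[W[:,:2],np.ones(len(W))]; print(np.linalg.lstsq(A,W[:,2],rcond=None)[0])
E
```

```text
[0.5427 0.0515 5.9336] [-0.5674  1.7506  0.8211  2.0895  0.3475 -2.1979 -0.6205 -1.934 ]
leaf corners [[ 0.0723  0.1066  0.006 ]
 [ 0.0849  0.0519  0.006 ]
 [-0.08    0.0187  0.006 ]
 [-0.0958  0.0741  0.006 ]]
pin [[0.0743 0.0718 0.03  ]] expect .068 .075
grip top centre [[0.0117 0.0573 0.042 ]]
[0.0002 0.0017 0.0032 0.0045 0.0126]
[ 1.1136 -0.164   0.0252]
```

The close crop shows the large steel leaf on the jig, with the pin at crop (143,208) beside the long window. The grip is at (202,347), and the square window and free hole are near (258,462). The keeper is at (470,120) and the hook at (525,260). That confirms the choice, so next I'll get the wrist camera's offset and plan the approach.

```bash
cat >> h.py <<'E'
def toolT(s):
    T=np.eye(4); T[:3,:3]=rpy(s["ee_rot"]).as_matrix(); T[:3,3]=s["ee_pos"]; return T
def step(T0,T1,jaw,n=5):
    "move numbers from T0 to T1 (final row)"
    D=np.linalg.inv(T0)@T1
    return np.r_[D[:3,3]*10, R.from_matrix(D[:3,:3]).as_rotvec(degrees=True)/30]
def grasp(J,c,h,ang):
    "tool pose: TCP at jig point c (2d), height h; tool x=-jig z, tool y at angle ang (deg) in jig plane"
    a=np.radians(ang); y=np.array([np.cos(a),np.sin(a),0]); x=np.array([0,0,-1.]); M=np.eye(4)
    M[:3,:3]=np.c_[x,y,np.cross(x,y)]; M[:3,3]=c[0],c[1],h; return J@M
E
python3 - <<'E'
from h import *
from bench import cams,status,ctrl
i=cams.camera_info("top"); d=np.load("pics/top0.npy")
J=jigT(.5427,.0515,5.93)
vs,us=np.mgrid[205:243:2,275:305:2]; z=d[vs,us].ravel(); k=z>0; o,r=rays(i,np.c_[us.ravel(),vs.ravel()][k]); W=o+r*z[k][:,None]
A=np.c_[W[:,:2],np.ones(len(W))]; s=least_squares(lambda v:A@v-W[:,2],[.5,0,0],loss='soft_l1',f_scale=.002).x
print("plane",s,"slope",np.degrees(np.arctan(np.hypot(*s[:2]))),"yaw",np.degrees(np.arctan2(s[1],s[0])), "z at origin",s@[.5427,.0515,1])
S=status.sense();T=toolT(S);print(T);w=cams.camera_info("wrist");print("cam in tool\n",np.linalg.inv(T)@w["T"],w["mtx"][0,0]);print(ctrl.hold_point_z)
G=grasp(J,(.0013,.062),.2,11);print("goal\n",G);print(step(T,G,-1))
E
```

```text
plane [ 0.5677  0.0713 -0.2141] slope 29.777508977896694 yaw 7.1619226101839235 z at origin 0.09764504188528883
[[-0.0003  0.2781 -0.9606  0.1737]
 [ 0.0012 -0.9606 -0.2781 -0.5999]
 [-1.     -0.0012  0.      0.2069]
 [ 0.      0.      0.      1.    ]]
cam in tool
 [[ 0.0006 -0.2722  0.9622 -0.1667]
 [ 1.     -0.0008 -0.0008 -0.0004]
 [ 0.001   0.9622  0.2722 -0.069 ]
 [ 0.      0.      0.      1.    ]] 340.41847687085226
0.0187
goal
 [[ 0.4973  0.8259  0.2658  0.4379]
 [ 0.0517  0.2776 -0.9593  0.103 ]
 [-0.866   0.4908  0.0954  0.2679]
 [ 0.      0.      0.      1.    ]]
[-0.6019 -6.0175 -4.4932 -2.9509  0.6255  0.9182]
```

```bash
cat >> h.py <<'E'
from scipy.spatial.transform import Slerp
def plan(T0,keys,n):
    "keys: list of 4x4 targets; n segments per key; prints the end-of-call numbers for each call"
    T=T0
    for K,m in zip(keys,n):
        A=T.copy(); sl=Slerp([0,1],R.from_matrix([A[:3,:3],K[:3,:3]]))
        for j in range(1,m+1):
            B=np.eye(4); B[:3,:3]=sl(j/m).as_matrix(); B[:3,3]=A[:3,3]+(K[:3,3]-A[:3,3])*j/m
            print(step(T,B,0).round(3).tolist()); T=B
E
python3 - <<'E'
from h import *
from bench import status
J=jigT(.5427,.0515,5.93);T=toolT(status.sense());G=grasp(J,(.0013,.062),.2,11)
M=G.copy();M[:3,3]=.40,-.28,.27
M[:3,:3]=Slerp([0,1],R.from_matrix([T[:3,:3],G[:3,:3]]))(.5).as_matrix()
plan(T,[M,G],[3,4])
E
```

```text
[-0.209, -0.815, -1.021, -0.492, 0.104, 0.153]
[-0.201, -0.51, -1.204, -0.492, 0.104, 0.153]
[-0.16, -0.171, -1.302, -0.492, 0.104, 0.153]
[-0.048, -0.38, -0.883, -0.369, 0.078, 0.115]
[-0.028, -0.201, -0.94, -0.369, 0.078, 0.115]
[0.004, -0.016, -0.962, -0.369, 0.078, 0.115]
[0.048, 0.168, -0.946, -0.369, 0.078, 0.115]
```

{"api": "apply_moves", "payload": {
  "steps": [-0.04,-0.18,-0.2,-0.1,0.02,0.03,-1,-0.08,-0.36,-0.4,-0.2,0.04,0.06,-1,-0.12,-0.54,-0.6,-0.3,0.06,0.09,-1,-0.16,-0.72,-0.8,-0.4,0.08,0.12,-1,-0.2,-0.9,-1,-0.5,0.1,0.15,-1]
}}

```text
t: 0.52
ee_pos: [0.2452, -0.4847, 0.2273]
ee_rot: [116.4, 84.6, -32.3]
ft_force: [1.0, -0.1, -0.2]
finger_gap: 0.0855
```

{"api": "apply_moves", "payload": {
  "steps": [-0.04,-0.12,-0.2,-0.1,0.02,0.03,-1,-0.08,-0.24,-0.4,-0.2,0.04,0.06,-1,-0.12,-0.36,-0.6,-0.3,0.06,0.09,-1,-0.16,-0.48,-0.8,-0.4,0.08,0.12,-1,-0.2,-0.6,-1,-0.5,0.1,0.15,-1]
}}

```text
t: 0.93
ee_pos: [0.298, -0.3807, 0.2465]
ee_rot: [108.7, 79.3, -24.9]
ft_force: [0.7, -0.3, -0.2]
finger_gap: 0.0856
```

{"api": "apply_moves", "payload": {
  "steps": [-0.03,-0.08,-0.2,-0.1,0.02,0.03,-1,-0.06,-0.16,-0.4,-0.2,0.04,0.06,-1,-0.09,-0.24,-0.6,-0.3,0.06,0.09,-1,-0.12,-0.32,-0.8,-0.4,0.08,0.12,-1,-0.15,-0.4,-1,-0.5,0.1,0.15,-1]
}}

```text
t: 1.35
ee_pos: [0.3357, -0.2798, 0.2601]
ee_rot: [101.0, 74.2, -17.4]
ft_force: [0.3, 0.1, 0.2]
finger_gap: 0.0854
```

{"api": "apply_moves", "payload": {
  "steps": [-0.01,-0.06,-0.2,-0.1,0.02,0.03,-1,-0.02,-0.12,-0.4,-0.2,0.04,0.06,-1,-0.03,-0.18,-0.6,-0.3,0.06,0.09,-1,-0.04,-0.24,-0.8,-0.4,0.08,0.12,-1,-0.05,-0.3,-1,-0.5,0.1,0.15,-1]
}}

```text
t: 1.77
ee_pos: [0.356, -0.1774, 0.262]
ee_rot: [93.3, 69.3, -9.7]
ft_force: [-0.2, 0.1, -0.1]
finger_gap: 0.0857
```

```bash
python3 - <<'E'
from h import *
from bench import status
S=status.sense();print(S["qpos"],S["ee_pos"],S["ee_rot"])
J=jigT(.5427,.0515,5.93);T=toolT(S);G=grasp(J,(.0013,.062),.17,11)
plan(T,[G],[4])
E
```

```text
[-34.5596 -16.7024 127.9055  11.0881  50.4282 -27.2239] [ 0.356  -0.1774  0.262 ] [93.3047 69.3307 -9.7259]
[0.089, 0.052, -0.74, -0.237, 0.051, 0.081]
[0.113, 0.138, -0.725, -0.237, 0.051, 0.081]
[0.14, 0.221, -0.7, -0.237, 0.051, 0.081]
[0.169, 0.299, -0.663, -0.237, 0.051, 0.081]
```

{"api": "apply_moves", "payload": {
  "steps": [0.02,0.02,-0.2,-0.07,0.014,0.022,-1,0.04,0.04,-0.4,-0.13,0.028,0.044,-1,0.07,0.06,-0.6,-0.2,0.042,0.066,-1,0.1,0.08,-0.8,-0.26,0.056,0.088,-1,0.12,0.1,-1,-0.32,0.07,0.11,-1]
}}

```text
t: 2.18
ee_pos: [0.3917, -0.083, 0.2563]
ee_rot: [88.7, 66.0, -4.4]
ft_force: [0.2, -0.1, -0.1]
finger_gap: 0.0855
```

{"api": "apply_moves", "payload": {
  "steps": [0.03,0.05,-0.19,-0.06,0.014,0.022,-1,0.07,0.1,-0.38,-0.13,0.028,0.044,-1,0.1,0.15,-0.57,-0.19,0.042,0.066,-1,0.14,0.2,-0.76,-0.25,0.056,0.088,-1,0.17,0.25,-0.95,-0.31,0.07,0.11,-1]
}}

```text
t: 2.6
ee_pos: [0.4269, 0.0102, 0.25]
ee_rot: [84.2, 62.8, 1.0]
ft_force: [-0.1, -1.4, -0.1]
finger_gap: 0.0856
```

{"api": "apply_moves", "payload": {
  "steps": [0.04,0.08,-0.18,-0.06,0.014,0.022,-1,0.09,0.15,-0.36,-0.13,0.028,0.044,-1,0.13,0.23,-0.54,-0.19,0.042,0.066,-1,0.18,0.31,-0.72,-0.25,0.056,0.088,-1,0.22,0.38,-0.9,-0.31,0.07,0.11,-1]
}}

```text
t: 3.02
ee_pos: [0.4613, 0.1041, 0.2436]
ee_rot: [79.5, 59.9, 6.3]
ft_force: [-0.2, -0.1, 0.7]
finger_gap: 0.0854
```

```bash
python3 - <<'E'
from h import *
from bench import status,cams
S=status.sense();print(S["qpos"],S["ee_pos"],S["ee_rot"],S["qd"])
p,d=cams.camera("wrist");i=cams.camera_info("wrist")
np.savez("pics/w1.npz",T=i["T"],mtx=i["mtx"],d=d,tool=toolT(S)); cv2.imwrite("pics/w1.png",p)
J=jigT(.5427,.0515,5.93)
print(proj(i,tr(J,[[.068,.075,.03],[.0013,.062,.042],[.1,.113,0],[-.1,-.113,0]])))
E
```

```text
[ 16.5054 -11.5394 130.4393  -9.773   31.74     6.7586] [0.4613 0.1041 0.2436] [79.5391 59.8681  6.2587] [ 32.4334  13.5238  -4.5115 -23.5232 -12.7954  27.2708]
[[380.4248 180.8993]
 [305.5975 184.2288]
 [415.9445 142.7309]
 [189.3356 309.5286]]
```

View pics/w1.png

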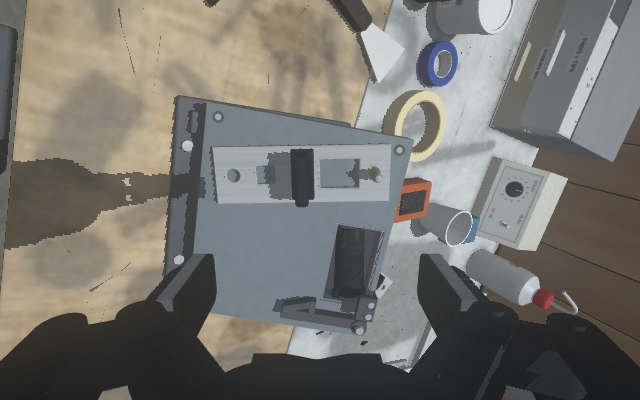

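The picture shows the leaf on the jig. The pin is at (373,173), the long window at (340,172), the grip at (302,178), the square window at (265,174) and the free hole at (233,175). The hook and keeper are near (330,315). The arm was still moving, so I'll take a still one and enlarge it.

```bash
python3 - <<'E'
from h import *
from bench import status,cams
p,d=cams.camera("wrist");S=status.sense();p,d=cams.camera("wrist");i=cams.camera_info("wrist")
print(S["qpos"],S["ee_pos"],S["ee_rot"],S["qd"])
np.savez("pics/w2.npz",T=i["T"],mtx=i["mtx"],d=d,tool=toolT(S)); cv2.imwrite("pics/w2.png",p)
cv2.imwrite("pics/w2c.png",cv2.resize(p[80:280,150:416],None,fx=3,fy=3,interpolation=cv2.INTER_CUBIC))
E
```

```text
[ 16.5629 -11.4834 130.4082  -9.7318  31.7444   6.7134] [0.4613 0.1048 0.2435] [79.5536 59.9031  6.3474] [-2.4641 -1.1639  0.8028  1.8216  2.0702 -3.0591]
```

View pics/w2c.png

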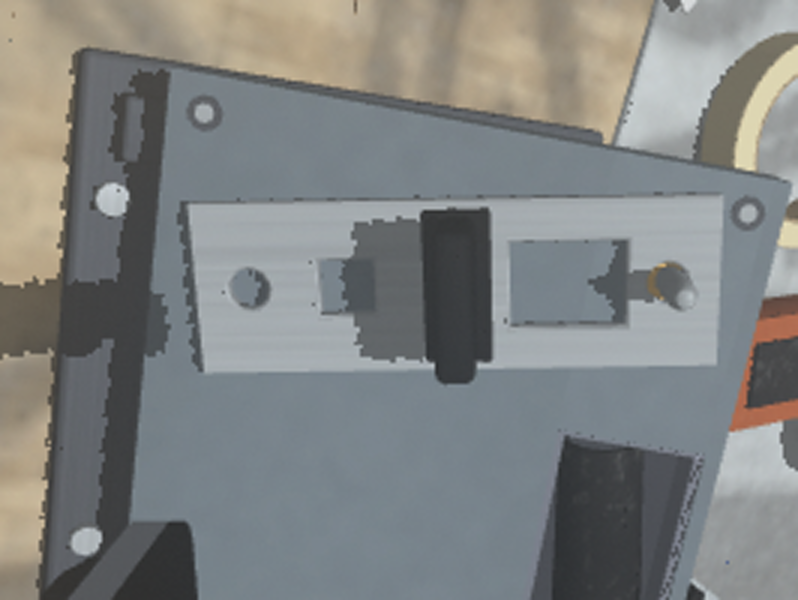

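```bash
python3 - <<'E'
from h import *
z=np.load("pics/w2.npz"); i={"T":z["T"],"mtx":z["mtx"]}; d=z["d"]
px=lambda a:(np.atleast_2d(a)+.5)/3-.5+[150,80]
f1=px([[687,298],[790,182],[168,72]]); P1=np.array([[.068,.075,.03],[.1,.113,0],[-.1,.113,0]])
f=lambda v:(proj(i,tr(jigT(*v),P1))-f1).ravel()
s=least_squares(f,[.5427,.0515,5.9]);print(s.x,s.fun)
vs,us=np.mgrid[210:245,205:325]; zz=d[vs,us].ravel();k=zz>0;o,r=rays(i,np.c_[us.ravel(),vs.ravel()][k]);W=o+r*zz[k][:,None]
A=np.c_[W[:,:2],np.ones(len(W))]; q=least_squares(lambda v:A@v-W[:,2],[.5,0,0],loss='soft_l1',f_scale=.001).x
print("plane slope",np.degrees(np.arctan(np.hypot(*q[:2]))),"yaw",np.degrees(np.arctan2(q[1],q[0])),"z@origin",q@[s.x[0],s.x[1],1])
J=jigT(*s.x); np.save("J.npy",J)
c=onplane(i,px([[723,194],[717,365],[204,373],[185,203]]),J,.006);print("leaf",c)
m=c.mean(0);a=(c[0]+c[1]-c[2]-c[3])/2;print("mid",m,"ang",np.degrees(np.arctan2(a[1],a[0])),np.linalg.norm(a),np.linalg.norm(c[0]-c[1]))
print("free hole",onplane(i,px([[250,288]]),J,.004)); print("pin top",onplane(i,px([[687,298]]),J,.03))
print("grip top",onplane(i,px([[422,210],[490,210],[492,360],[425,360]]),J,.042))
print("screws",onplane(i,px([[204,112],[747,213]]),J,0))
E
```

```text
[0.5386 0.0494 7.1134] [-0.6829  0.4334  0.751  -0.3889  0.0453 -0.0254]
plane slope 29.855087346793052 yaw 6.586897528802048 z@origin 0.09453081250110149
leaf [[ 0.0777  0.1057  0.006 ]
 [ 0.0886  0.0504  0.006 ]
 [-0.0788  0.0189  0.006 ]
 [-0.0897  0.0742  0.006 ]]
mid [-0.0006  0.0623  0.006 ] ang 10.638903650877925 0.1703125119399997 0.0563551922950558
free hole [[-0.0671  0.0498  0.004 ]]
pin top [[0.0685 0.0755 0.03  ]]
grip top [[-0.0134  0.09    0.042 ]
 [ 0.0055  0.0933  0.042 ]
 [ 0.0134  0.0499  0.042 ]
 [-0.006   0.0466  0.042 ]]
screws [[-0.0879  0.1027  0.    ]
 [ 0.0881  0.1005  0.    ]]
```

The enlarged crop fits the jig well. The pin top at crop (687,298) lands within 1 mm of where the description puts it. The leaf measures 170 x 56 mm, so it is the larger one. The free hole is at (250,288) and the grip's dark bar is at about (455,295). Next is the grasp.

```bash
python3 - <<'E'
from h import *
from bench import status
J=np.load("J.npy");T=toolT(status.sense())
plan(T,[grasp(J,(-.0006,.0623),.055,10.6),grasp(J,(-.0006,.0623),.0113,10.6)],[2,1])
print(np.linalg.inv(J)@T)
E
```

```text
[0.548, -0.071, -0.01, -0.014, 0.007, 0.001]
[0.548, -0.071, -0.008, -0.014, 0.007, 0.001]
[0.437, 0.0, 0.0, 0.0, -0.0, 0.0]
[[ 0.0007  0.9856  0.169   0.0136]
 [-0.0074  0.169  -0.9856  0.0636]
 [-1.     -0.0006  0.0074  0.1645]
 [ 0.      0.      0.      1.    ]]
```

{"api": "apply_moves", "payload": {
  "steps": [0.2,-0.03,-0.004,-0.006,0.003,0,-1,0.4,-0.06,-0.008,-0.012,0.006,0,-1,0.6,-0.09,-0.012,-0.018,0.01,0,-1,0.8,-0.12,-0.016,-0.024,0.013,0,-1,0.98,-0.14,-0.018,-0.028,0.014,0,-1]
}}

```text
t: 3.58
ee_pos: [0.4978, 0.1052, 0.151]
ee_rot: [79.4, 60.0, 6.9]
ft_force: [-0.6, 0.3, -0.1]
finger_gap: 0.0854
```

```bash
python3 - <<'E'
from h import *
from bench import status
J=np.load("J.npy");S=status.sense();T=toolT(S)
plan(T,[grasp(J,(-.0006,.0623),.0113,10.6)],[1]);print(S["ft_force"])
E
```

```text
[0.548, 0.004, -0.02, -0.007, 0.003, 0.001]
[-0.6015  0.2879 -0.1367]
```

{"api": "apply_moves", "payload": {
  "steps": [0.14,0,-0.01,0,0,0,-1,0.28,0,-0.01,0,0,0,-1,0.42,0,-0.02,0,0,0,-1,0.55,0,-0.02,0,0,0,-1,0.55,0,-0.02,0,0,0,-1]
}}

```text
t: 4.0
ee_pos: [0.5246, 0.1103, 0.1025]
ee_rot: [79.4, 60.1, 6.8]
ft_force: [-1.6, -1.1, 0.4]
finger_gap: 0.0855
```

{"api": "apply_moves", "payload": {
  "steps": [0,0,0,0,0,0,0.2,0,0,0,0,0,0,1,0,0,0,0,0,0,1,0,0,0,0,0,0,1,0,0,0,0,0,0,1]
}}

```text
t: 4.42
ee_pos: [0.525, 0.1115, 0.105]
ee_rot: [79.5, 59.9, 7.0]
ft_force: [-0.3, 0.8, 0.5]
finger_gap: 0.0254
```

{"api": "apply_moves", "payload": {
  "steps": [0,0,0,0,0,0,1,0,0,0,0,0,0,1,0,0,0,0,0,0,1,0,0,0,0,0,0,1,0,0,0,0,0,0,1]
}}

```text
t: 4.83
ee_pos: [0.525, 0.1116, 0.105]
ee_rot: [79.4, 59.9, 7.0]
ft_force: [-5.8, -1.6, 10.4]
finger_gap: 0.0097
```

```bash
python3 - <<'E'
from h import *
from bench import status
J=np.load("J.npy");S=status.sense();T=toolT(S);print(np.linalg.inv(J)@T);print(S["ft_force"],S["qpos"])
E
```

```text
[[ 0.0019  0.9834  0.1816  0.0005]
 [-0.0009  0.1817 -0.9834  0.0633]
 [-1.      0.0017  0.0012  0.0124]
 [ 0.      0.      0.      1.    ]]
[-5.8222 -1.5534 10.439 ] [ 14.3441  10.5634 132.5629 -27.8636   7.8718  23.438 ]
```

{"api": "apply_moves", "payload": {
  "steps": [-0.1,0,0,0,0,0,1,-0.22,0,0,0,0,0,1,-0.34,0,0,0,0,0,1,-0.46,0,0,0,0,0,1,-0.58,0,0,0,0,0,1]
}}

```text
t: 5.25
ee_pos: [0.4949, 0.1078, 0.1544]
ee_rot: [79.4, 60.1, 7.0]
ft_force: [-0.2, -0.3, -3.2]
finger_gap: 0.0094
```

```bash
python3 - <<'E'
from h import *
from bench import status,cams
cams.camera("wrist");S=status.sense();p,d=cams.camera("wrist");i=cams.camera_info("wrist")
J=np.load("J.npy");T=toolT(S);print(np.linalg.inv(J)@T);print(S["ft_force"],S["qpos"],S["finger_gap"],S["qd"])
np.savez("pics/w3.npz",T=i["T"],mtx=i["mtx"],d=d,tool=T); cv2.imwrite("pics/w3.png",p)
M=np.array([[.03,a,b] for a in(-.085,.085) for b in(-.028,.028)]);print(proj(i,tr(T,M)))
E
```

```text
[[ 0.0007  0.9834  0.1816 -0.0004]
 [-0.0009  0.1816 -0.9834  0.0634]
 [-1.      0.0006  0.001   0.0717]
 [ 0.      0.      0.      1.    ]]
[ 0.2808  0.3795 -0.6117] [ 15.0121   1.3577 133.2621 -14.5705  16.071   10.4098] 0.009276997937669562 [-0.2172  2.7528 -0.6137 -3.8214 -4.2582  3.8638]
[[170.3308 176.4678]
 [180.7721 263.5286]
 [460.3483 176.1314]
 [450.2708 263.2397]]
```

View pics/w3.png

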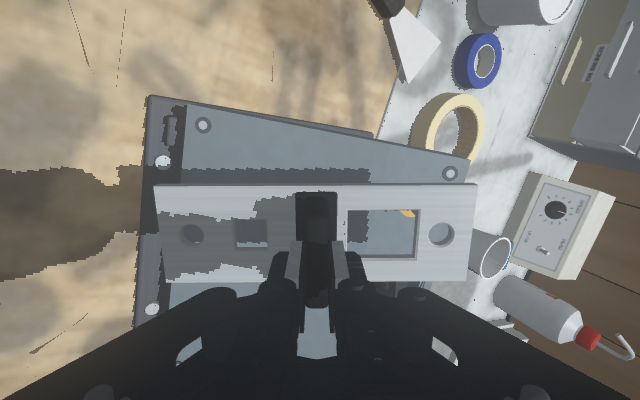

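The leaf is off the pin and in hand. Its corners are near (154,186), (477,183), (472,281) and (160,282), and its holes near (192,234) and (442,234). I'll enlarge for the in-hand fit.

```bash
python3 - <<'E'
import cv2
p=cv2.imread("pics/w3.png")
f=lambda a:cv2.resize(a,None,fx=4.5,fy=4.5,interpolation=cv2.INTER_CUBIC)
import numpy as np
cv2.imwrite("pics/w3c.png",np.hstack([f(p[170:295,145:230]),f(p[170:295,400:490])]))
E
```

```text
(no output)
```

View pics/w3c.png

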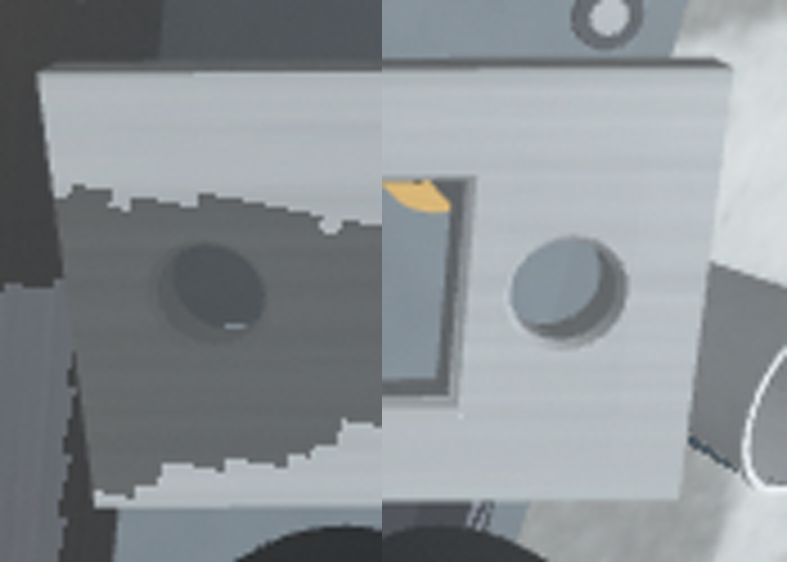

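```bash
python3 - <<'E'
from h import *
z=np.load("pics/w3.npz");T=z["tool"];C=np.linalg.inv(T)@z["T"]  # cam in tool
L=lambda x,y:[(x+.5)/4.5-.5+145,(y+.5)/4.5-.5+170]
Rr=lambda x,y:[(x-382.5+.5)/4.5-.5+400,(y+.5)/4.5-.5+170]
uv=np.array([L(40,73),L(94,507),Rr(732,70),Rr(680,499),L(211,291),Rr(569,292)])
# leaf points in tool-like leaf frame: x=down (-leaf z), y=toward long window, z=x cross y
P=np.array([[0,-.085,-.028],[0,-.085,.028],[0,.085,-.028],[0,.085,.028],[0,-.068,0],[0,.068,0]])
info={"T":C,"mtx":z["mtx"]}
def f(v): return (proj(info,R.from_rotvec(v[3:]).apply(P)+v[:3])-uv).ravel()
s=least_squares(f,[.006,0,0,0,0,0]);print("leaf top centre in tool mm",s.x[:3]*1e3,"rot deg",np.degrees(s.x[3:]));print(s.fun.reshape(-1,2))
J=np.load("J.npy");M=R.from_rotvec(s.x[3:]).apply(P)+s.x[:3];print("pts in jig",tr(np.linalg.inv(J)@T,M))
E
```

```text
leaf top centre in tool mm [7.8224 0.7475 0.0156] rot deg [ 0.1992 -0.8102 -0.8283]
[[ 0.1552 -0.7938]
 [ 0.1843 -0.1061]
 [ 0.4093 -0.4465]
 [-0.2265  0.1419]
 [-0.0757  1.1276]
 [-0.474   0.1271]]
pts in jig [[-0.0883  0.0759  0.0647]
 [-0.0783  0.0208  0.0655]
 [ 0.079   0.1062  0.0623]
 [ 0.089   0.0511  0.0632]
 [-0.0666  0.0514  0.0649]
 [ 0.0673  0.0756  0.063 ]]
```

```bash
python3 - <<'E'
from h import *
from bench import status
J=np.load("J.npy");T=toolT(status.sense());Ji=np.linalg.inv(J)
A=(Ji@T)[:3,3]; K=[]
for j in range(1,6):
    t=j/5; c=A[:2]+(np.array([.0207,.0277])-A[:2])*t
    K.append(grasp(J,c,.072,10.46-145.46*t))
plan(T,K,[1]*5)
E
```

```text
[-0.011, 0.028, 0.078, 0.97, 0.001, -0.004]
[0.0, 0.062, 0.055, 0.97, 0.0, -0.0]
[-0.0, 0.081, 0.018, 0.97, -0.0, 0.0]
[0.0, 0.079, -0.024, 0.97, 0.0, -0.0]
[0.0, 0.057, -0.059, 0.97, -0.0, 0.0]
```

{"api": "apply_moves", "payload": {
  "steps": [0,0.006,0.016,0.194,0,0,1,0,0.012,0.032,0.388,0,0,1,0,0.018,0.048,0.582,0,0,1,0,0.024,0.064,0.776,0,0,1,0,0.028,0.078,0.97,0,0,1]
}}

```text
t: 5.77
ee_pos: [0.5002, 0.1011, 0.1556]
ee_rot: [108.8, 60.0, 7.0]
ft_force: [0.5, -0.1, -2.9]
finger_gap: 0.0097
```

{"api": "apply_moves", "payload": {
  "steps": [0,0.012,0.011,0.194,0,0,1,0,0.024,0.022,0.388,0,0,1,0,0.036,0.033,0.582,0,0,1,0,0.05,0.044,0.776,0,0,1,0,0.062,0.055,0.97,0,0,1]
}}

```text
t: 6.18
ee_pos: [0.5046, 0.0944, 0.1576]
ee_rot: [137.9, 60.0, 7.0]
ft_force: [-0.4, 0.1, -1.9]
finger_gap: 0.0095
```

{"api": "apply_moves", "payload": {
  "steps": [0,0.016,0.004,0.194,0,0,1,0,0.032,0.008,0.388,0,0,1,0,0.048,0.012,0.582,0,0,1,0,0.065,0.015,0.776,0,0,1,0,0.081,0.018,0.97,0,0,1]
}}

```text
t: 6.6
ee_pos: [0.509, 0.0877, 0.1596]
ee_rot: [167.0, 60.0, 7.0]
ft_force: [-0.0, -0.1, -2.9]
finger_gap: 0.0097
```

```bash
python3 - <<'E'
from h import *
from bench import status
J=np.load("J.npy");S=status.sense();T=toolT(S);Ji=np.linalg.inv(J);Q=Ji@T
print(Q[:3,3],np.degrees(np.arctan2(Q[1,1],Q[0,1])),S["qpos"])
A=Q[:3,3];a0=np.degrees(np.arctan2(Q[1,1],Q[0,1]))
plan(T,[grasp(J,A[:2]+(np.array([.0207,.0277])-A[:2])*t,.072,a0+(-135-a0)*t) for t in(.5,1)],[1,1])
E
```

```text
[0.0115 0.0416 0.0692] -77.12427062510761 [ 11.0525   1.8206 132.0426  -7.2495  16.3722  87.4973]
[-0.028, 0.078, -0.029, 0.965, 0.002, -0.003]
[0.0, 0.054, -0.063, 0.965, -0.0, -0.0]
```

{"api": "apply_moves", "payload": {
  "steps": [0,0.016,-0.006,0.193,0,0,1,-0.01,0.032,-0.012,0.386,0,0,1,-0.015,0.048,-0.018,0.58,0,0,1,-0.02,0.064,-0.024,0.772,0,0,1,-0.028,0.078,-0.029,0.965,0,0,1]
}}

```text
t: 7.02
ee_pos: [0.5125, 0.0811, 0.1644]
ee_rot: [-164.1, 60.0, 7.0]
ft_force: [-0.3, 0.6, -3.1]
finger_gap: 0.0097
```

{"api": "apply_moves", "payload": {
  "steps": [0,0.014,-0.013,0.22,0,0,1,0,0.028,-0.026,0.44,0,0,1,0,0.041,-0.039,0.66,0,0,1,0,0.054,-0.063,0.88,0,0,1,0,0.054,-0.063,0.965,0,0,1]
}}

```text
t: 7.43
ee_pos: [0.5176, 0.0747, 0.1669]
ee_rot: [-135.0, 60.0, 7.0]
ft_force: [0.6, 0.2, -1.7]
finger_gap: 0.0092
```

```bash
python3 - <<'E'
from h import *
from bench import status,cams
cams.camera("wrist");cams.camera("wrist");S=status.sense();p,d=cams.camera("wrist");i=cams.camera_info("wrist")
J=np.load("J.npy");T=toolT(S);Q=np.linalg.inv(J)@T
print(Q[:3,3],np.degrees(np.arctan2(Q[1,1],Q[0,1])),Q[:,0],S["qpos"],S["qd"])
np.savez("pics/w4.npz",T=i["T"],mtx=i["mtx"],d=d,tool=T); cv2.imwrite("pics/w4.png",cv2.resize(p[100:340,100:420],None,fx=2.5,fy=2.5,interpolation=cv2.INTER_CUBIC))
print("pin top, hole top px in crop",(proj(i,np.vstack([tr(J,[.068,.075,.03]),tr(J,[.0685,.0755,.03]),tr(T,[.0078,-.0673,0])]))-[100,100])*2.5)
E
```

```text
[0.0208 0.0277 0.0721] -134.78353953468687 [-0.0007 -0.0013 -1.      0.    ] [  8.6494   1.5601 131.0399  -2.8117  17.4688 138.7966] [ 0.2438 -0.2283  0.1715  0.0208  0.0669 -4.3932]
pin top, hole top px in crop [[283.3411 283.6818]
 [280.5933 283.6705]
 [236.0098 333.1431]]
```

View pics/w4.png

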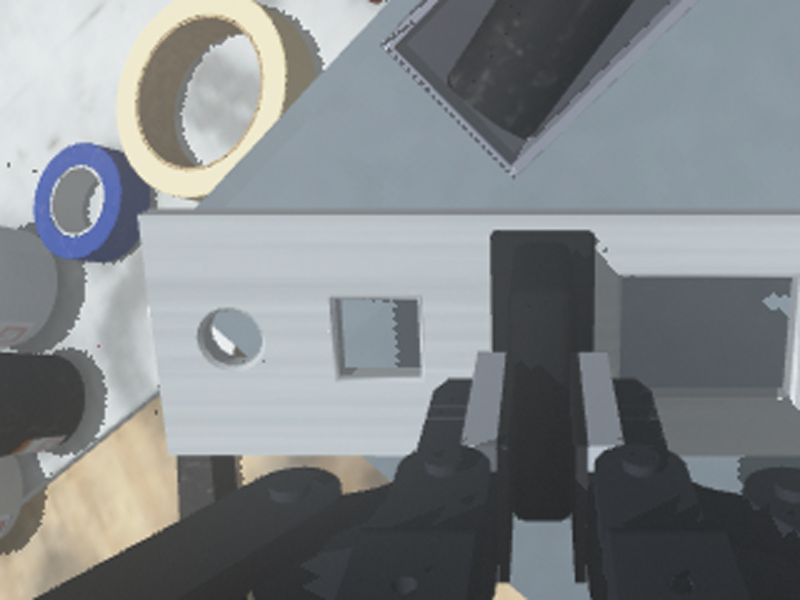

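The crop shows the leaf turned, with the square-window hole at (230,337) within about 1 mm of the prediction (236,333). The pin is hidden beneath the leaf. I'll lower it in stages and watch the force.

{"api": "apply_moves", "payload": {
  "steps": [0.07,0.006,-0.005,0,0,0,1,0.14,0.006,-0.005,0,0,0,1,0.21,0.006,-0.005,0,0,0,1,0.28,0.006,-0.005,0,0,0,1,0.33,0.006,-0.005,0,0,0,1]
}}

```text
t: 8.0
ee_pos: [0.5341, 0.0762, 0.1379]
ee_rot: [-135.4, 60.0, 7.0]
ft_force: [-0.5, 0.3, -2.9]
finger_gap: 0.0097
```

{"api": "apply_moves", "payload": {
  "steps": [0.02,0,0,0,0,0,1,0.04,0,0,0,0,0,1,0.06,0,0,0,0,0,1,0.08,0,0,0,0,0,1,0.08,0,0,0,0,0,1]
}}

```text
t: 8.42
ee_pos: [0.5381, 0.0767, 0.1321]
ee_rot: [-135.4, 60.0, 7.0]
ft_force: [0.4, -0.2, -3.0]
finger_gap: 0.0097
```

```bash
cat > q.py <<'E'
from h import *
from bench import status
J=np.load("J.npy");S=status.sense();T=toolT(S);Q=np.linalg.inv(J)@T
print(Q[:3,3],np.degrees(np.arctan2(Q[1,1],Q[0,1])),Q[:3,0],"q",S["qpos"]); print("F tool",T[:3,:3].T@S["ft_force"],"M tool",T[:3,:3].T@S["wrist_torque"])
E
python3 q.py
```

```text
[0.0215 0.0271 0.0316] -134.74202016021098 [ 0.0007 -0.001  -1.    ] q [  8.4418   7.5705 130.7135  -3.5596  11.703  139.3778]
F tool [2.7404 0.9935 0.709 ] M tool [-0.0148 -0.3921  0.3865]
```

{"api": "apply_moves", "payload": {
  "steps": [0.04,0,0,0,0,0,1,0.08,0,0,0,0,0,1,0.12,0,0,0,0,0,1,0.16,0,0,0,0,0,1,0.16,0,0,0,0,0,1]
}}

```text
t: 8.83
ee_pos: [0.546, 0.0777, 0.1175]
ee_rot: [-135.4, 60.0, 7.0]
ft_force: [-0.7, 0.1, -2.5]
finger_gap: 0.0092
```

```bash
python3 q.py
```

```text
[0.0211 0.0271 0.015 ] -134.74093905198578 [-0.0002 -0.001  -1.    ] q [  8.4094  10.0289 130.4511  -4.2518   9.5625 140.0564]
F tool [1.7815 1.2069 1.4233] M tool [ 0.0158 -0.3849  0.3611]
```

{"api": "apply_moves", "payload": {
  "steps": [0.007,0,0,0,0,0,1,0.014,0,0,0,0,0,1,0.021,0,0,0,0,0,1,0.025,0,0,0,0,0,1,0.025,0,0,0,0,0,1]
}}

```text
t: 9.25
ee_pos: [0.5472, 0.0778, 0.1162]
ee_rot: [-135.4, 60.0, 7.0]
ft_force: [-0.5, 0.0, -2.1]
finger_gap: 0.0093
```

```bash
python3 q.py; python3 - <<'E'
from bench import cams
import cv2
for n in("wrist","scene"):
    p,d=cams.camera(n); cv2.imwrite(f"pics/{n}5.png",p)
E
```

```text
[0.0215 0.0271 0.0132] -134.74030409465044 [ 0.0008 -0.001  -1.    ] q [  8.4066  10.2915 130.4141  -4.3657   9.2839 140.1685]
F tool [1.6109 0.9881 1.1036] M tool [-0.0316 -0.3811  0.3652]
```

View pics/wrist5.png

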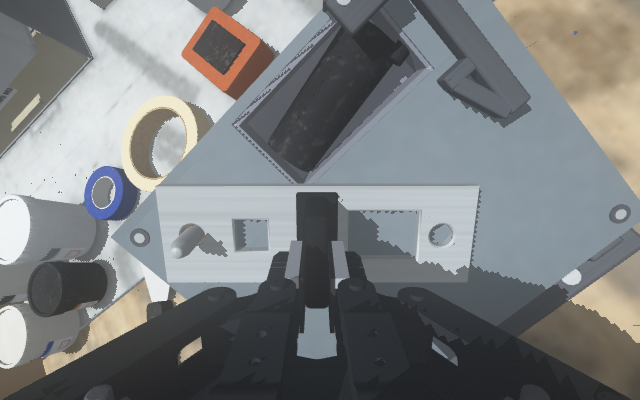

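The picture shows the pin standing through the hole beside the square window, at (185,242). The nest is at (335,95) and the hook at (480,85). I'll lower the last millimetre and then swing.

{"api": "apply_moves", "payload": {
  "steps": [0.006,0,0,0,0,0,1,0.012,0,0,0,0,0,1,0.018,0,0,0,0,0,1,0.018,0,0,0,0,0,1,0.018,0,0,0,0,0,1]
}}

```text
t: 9.77
ee_pos: [0.5473, 0.0781, 0.1155]
ee_rot: [-135.3, 59.9, 7.0]
ft_force: [-20.6, 1.3, 24.3]
finger_gap: 0.0099
```

```bash
python3 q.py; python3 - <<'E'
from h import *
from bench import status
J=np.load("J.npy");T=toolT(status.sense());Q=np.linalg.inv(J)@T
p=np.linalg.inv(Q)@[.0683,.0755,Q[2,3],1];print("pin in tool",p)
for th in range(3,19,3):
    print(th,((p[:3]-R.from_rotvec([-th,0,0],degrees=True).apply(p[:3]))*10).round(3),-th/30)
E
```

```text
[0.0213 0.0273 0.0125] -134.73348977945778 [ 0.0013 -0.0008 -1.    ] q [  8.4316  10.3899 130.4413  -4.4508   9.1289 140.269 ]
F tool [-31.2124   1.0687   6.5175] M tool [ 0.0461 -1.0657  0.4075]
pin in tool [ 0.     -0.0673  0.0005  1.    ]
3 [ 0.    -0.001 -0.035] -0.1
6 [ 0.    -0.004 -0.07 ] -0.2
9 [ 0.    -0.009 -0.105] -0.3
12 [ 0.    -0.016 -0.14 ] -0.4
15 [ 0.    -0.024 -0.174] -0.5
18 [ 0.    -0.035 -0.208] -0.6
```

{"api": "apply_moves", "payload": {
  "steps": [-0.01,0,0,0,0,0,1,-0.01,0,-0.035,-0.1,0,0,1,-0.01,-0.004,-0.07,-0.2,0,0,1,-0.01,-0.009,-0.105,-0.3,0,0,1,-0.01,-0.016,-0.14,-0.4,0,0,1]
}}

```text
t: 10.18
ee_pos: [0.5562, 0.0703, 0.1203]
ee_rot: [-147.4, 60.1, 7.0]
ft_force: [-13.6, 2.3, 7.6]
finger_gap: 0.0096
```

```bash
python3 q.py
```

```text
[0.0305 0.0185 0.0127] -122.65079686290278 [-0.0026 -0.0007 -1.    ] q [  7.0578  10.4323 129.2243  -0.055   10.4927 122.6569]
F tool [-13.2255   0.8362   8.6024] M tool [ 0.4143 -1.5011  0.3275]
```

{"api": "apply_moves", "payload": {
  "steps": [-0.004,-0.001,-0.028,-0.08,0,0,1,-0.004,-0.003,-0.056,-0.16,0,0,1,-0.004,-0.006,-0.084,-0.24,0,0,1,-0.004,-0.01,-0.112,-0.32,0,0,1,-0.004,-0.016,-0.14,-0.4,0,0,1]
}}

```text
t: 10.6
ee_pos: [0.5646, 0.066, 0.1253]
ee_rot: [-159.2, 60.5, 7.2]
ft_force: [-29.6, 11.6, 16.7]
finger_gap: 0.0096
```

```bash
python3 q.py
```

```text
[0.0398 0.0132 0.0132] -110.77950466218374 [-0.0085  0.0006 -1.    ] q [  6.2103  10.4956 127.8971   2.2781  12.1074 107.7665]
F tool [-28.3023  -8.5001  20.4314] M tool [ 1.2258 -3.7667 -1.2274]
```

{"api": "apply_moves", "payload": {
  "steps": [-0.006,0,0,0,0,0,1,-0.012,0,0,0,0,0,1,-0.012,0,0,0,0,0,1,-0.012,0,0,0,0,0,1,-0.012,0,0,0,0,0,1]
}}

```text
t: 11.02
ee_pos: [0.5695, 0.0658, 0.1292]
ee_rot: [-159.4, 59.9, 7.0]
ft_force: [-1.2, 5.1, -0.3]
finger_gap: 0.0094
```

```bash
python3 q.py; python3 - <<'E'
from h import *
from bench import cams,status
p,d=cams.camera("wrist");i=cams.camera_info("wrist"); np.savez("pics/w6.npz",T=i["T"],mtx=i["mtx"],tool=toolT(status.sense()))
cv2.imwrite("pics/w6.png",cv2.resize(p[10:290,130:530],None,fx=2,fy=2,interpolation=cv2.INTER_CUBIC))
E
```

```text
[0.0459 0.0124 0.0141] -110.71638795113269 [ 0.0018 -0.0008 -1.    ] q [  6.1663  10.3907 127.6393   2.0969  11.8749 107.8449]
F tool [ 0.0068 -4.6416  2.4665] M tool [-0.0202 -0.7324 -0.8885]
```

View pics/w6.png

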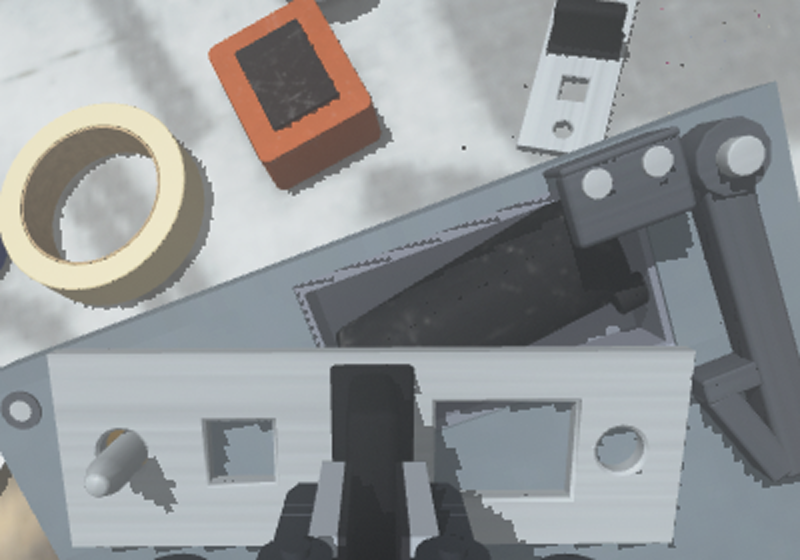

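The crop shows the pin in the hole at (118,450) and the leaf flat and square in the fingers. Its free corner at (695,370) is just meeting the hook's slant, and the keeper is ahead at (625,190). The forces are low now, so I'll swing on.

{"api": "apply_moves", "payload": {
  "steps": [-0.001,0,-0.024,-0.067,0,0,1,-0.002,-0.002,-0.047,-0.133,0,0,1,-0.003,-0.005,-0.07,-0.2,0,0,1,-0.004,-0.008,-0.094,-0.267,0,0,1,-0.004,-0.011,-0.117,-0.333,0,0,1]
}}

```text
t: 11.48
ee_pos: [0.5786, 0.0637, 0.1345]
ee_rot: [-169.4, 60.0, 7.0]
ft_force: [-1.8, 5.7, -1.6]
finger_gap: 0.0094
```

```bash
python3 q.py
```

```text
[0.0561 0.0092 0.0143] -100.66837591402277 [-0.0004 -0.0007 -1.    ] q [  5.7297  10.5199 126.3446   2.8578  13.1794  96.6871]
F tool [ 0.8184 -5.4647  2.7748] M tool [ 0.1981 -0.9111 -0.8773]
```

{"api": "apply_moves", "payload": {
  "steps": [0,0,-0.019,-0.053,0,0,1,0,-0.001,-0.038,-0.107,0,0,1,0,-0.003,-0.056,-0.16,0,0,1,0,-0.005,-0.075,-0.213,0,0,1,0,-0.007,-0.094,-0.267,0,0,1]
}}

```text
t: 11.9
ee_pos: [0.5861, 0.0637, 0.1387]
ee_rot: [-177.3, 60.1, 7.1]
ft_force: [-4.4, 5.5, -1.9]
finger_gap: 0.0095
```

```bash
python3 q.py
```

```text
[0.0647 0.0083 0.0142] -92.70284389757674 [-0.0016 -0.0005 -1.    ] q [  5.6147  10.6806 125.2699   2.932   14.1692  88.5607]
F tool [-0.2008 -5.829   4.3717] M tool [ 0.3777 -1.0373 -1.012 ]
```

{"api": "apply_moves", "payload": {
  "steps": [0,0,-0.01,-0.03,0,0,1,0,0,-0.021,-0.06,0,0,1,0,-0.001,-0.032,-0.09,0,0,1,0,-0.002,-0.043,-0.12,0,0,1,0,-0.002,-0.043,-0.12,0,0,1]
}}

```text
t: 12.32
ee_pos: [0.5902, 0.0638, 0.141]
ee_rot: [179.0, 60.1, 7.0]
ft_force: [-2.4, -0.2, -3.5]
finger_gap: 0.0097
```

```bash
python3 q.py
```

```text
[0.0694 0.0078 0.0143] -89.10049177079381 [-0.001  -0.0011 -1.    ] q [  5.5929  10.7561 124.7467   2.7754  14.5798  85.0967]
F tool [ 1.8106 -0.1738  3.8355] M tool [ 0.2151 -1.0444 -0.0782]
```

The hook's side force fell from 5.8 N to about 0, so it has probably snapped in. I'll nudge to the wall to be sure.

{"api": "apply_moves", "payload": {
  "steps": [0,0,-0.008,-0.02,0,0,1,0,0,-0.016,-0.04,0,0,1,0,0,-0.016,-0.04,0,0,1,0,0,-0.008,-0.02,0,0,1,0,0,0,0,0,0,1]
}}

```text
t: 12.73
ee_pos: [0.5903, 0.0638, 0.1412]
ee_rot: [179.1, 60.0, 7.0]
ft_force: [-1.8, 0.7, -3.4]
finger_gap: 0.0093
```

```bash
python3 q.py; python3 - <<'E'
from bench import cams
import cv2
p,d=cams.camera("wrist")
cv2.imwrite("pics/w7.png",cv2.resize(p[20:300,240:540],None,fx=2,fy=2,interpolation=cv2.INTER_CUBIC))
E
```

```text
[0.0695 0.0078 0.0143] -89.18567739623208 [-0.0003 -0.0011 -1.    ] q [  5.5936  10.7475 124.76     2.7818  14.5317  85.1763]
F tool [ 2.0738 -0.9266  3.1246] M tool [ 0.1782 -0.9785 -0.119 ]
```

View pics/w7.png

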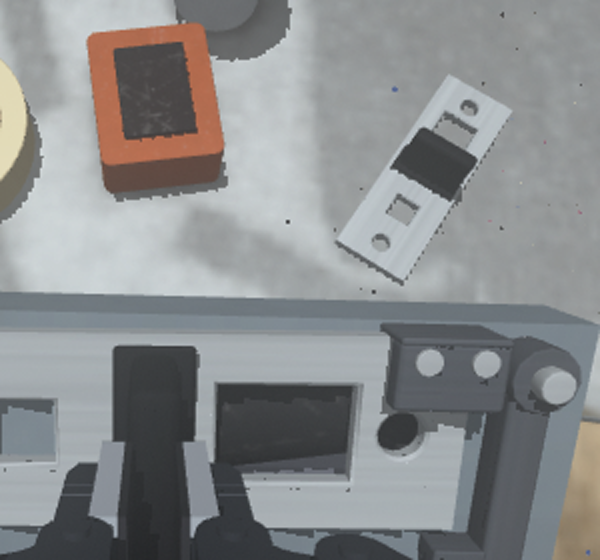

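The crop shows the leaf's end under the keeper (440,370), the long window over the black shell, and the hook nose at about (450,545) below the leaf's lower edge. I'll open halfway and withdraw along the leaf's normal.

{"api": "apply_moves", "payload": {
  "steps": [0,0,0,0,0,0,0.3,0,0,0,0,0,0,0.1,0,0,0,0,0,0,0.1,0,0,0,0,0,0,0.1,0,0,0,0,0,0,0.1]
}}

```text
t: 13.2
ee_pos: [0.5915, 0.064, 0.1423]
ee_rot: [179.0, 59.9, 7.0]
ft_force: [-0.1, 0.1, -0.8]
finger_gap: 0.0391
```

{"api": "apply_moves", "payload": {
  "steps": [-0.1,0,0,0,0,0,0.1,-0.3,0,0,0,0,0,0.1,-0.5,0,0,0,0,0,0.1,-0.7,0,0,0,0,0,0.1,-0.95,0,0,0,0,0,0.1]
}}

```text
t: 13.62
ee_pos: [0.5426, 0.0581, 0.2245]
ee_rot: [179.0, 60.0, 7.0]
ft_force: [0.2, 0.0, -0.0]
finger_gap: 0.0383
```

{"api": "apply_moves", "payload": {
  "steps": [-0.2,0,0,0,0,0,-0.2,-0.4,0,0,0,0,0,-0.4,-0.6,0,0,0,0,0,-0.6,-0.8,0,0,0,0,0,-0.8,-0.8,0,0,0,0,0,-1]
}}

```text
t: 14.03
ee_pos: [0.5039, 0.0533, 0.2975]
ee_rot: [179.0, 59.6, 7.0]
ft_force: [0.8, 0.0, 0.7]
finger_gap: 0.0852
```

```bash
python3 q.py; python3 - <<'E'
from bench import cams
import cv2
cams.camera("wrist");p,d=cams.camera("wrist");cv2.imwrite("pics/w8full.png",p)
cv2.imwrite("pics/w8.png",cv2.resize(p[60:260,160:460],None,fx=2.66,fy=2.66,interpolation=cv2.INTER_CUBIC))
E
```

```text
[0.0724 0.0081 0.1932] -89.1354705291726 [ 0.0067 -0.0012 -1.    ] q [  5.2254 -11.8363 123.4489   1.4339  38.0265  86.3765]
F tool [-0.2319  0.1152 -1.0746] M tool [ 0.0187 -0.2251 -0.0221]
```

View pics/w8.png

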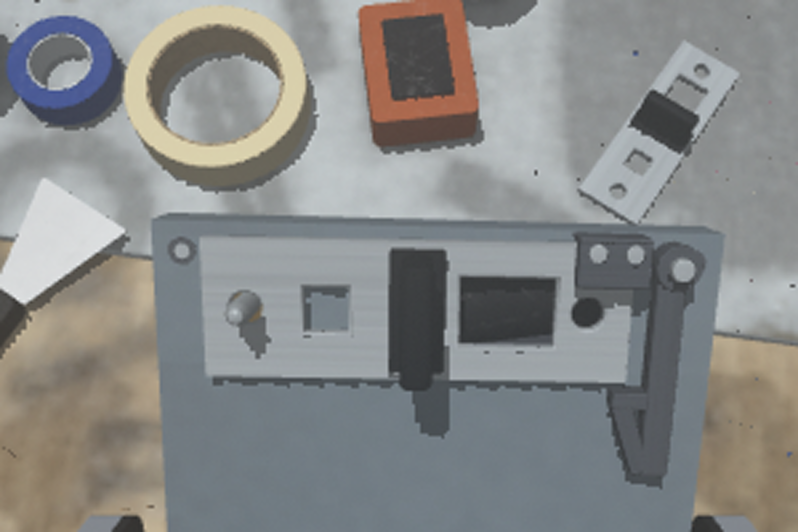

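The leaf rests on its own, level, with its lower edge at about v=382. The hook nose is behind that edge at (628,395), the hook arm is straight, the keeper is over the upper edge, and the long window is over the shell.

```bash
python3 -c "
from bench import ticket
print(ticket.job_done())"
```

```text
the job is handed in; nothing more can be done
None
```

I lifted the larger leaf off its pin, turned it end for end and refitted it with the pin in the hole next to the square window. I then swung it up under the keeper lip into the catch and handed the job in at about 14 s on the robot's clock, well inside the 53 s limit.

**Last checks, after letting go and backing off:**
- **Leaf:** it stays in the catch by itself, level, with the long window over the shell and its free end under the keeper.
- **Hook:** the nose sits behind the leaf's lower edge. The hook's side force fell from about 6 N to almost nothing near the home position, which fits it snapping in. I judged this from that force and the pictures, not from the hook angle itself.
- **Gripper:** it is clear of everything and reads about zero force.
- **Bystanders:** I never touched them. I did not take a last overview picture to confirm each one.

**What did not go smoothly:** I pressed the leaf onto the bed a little hard, at about 31 N when seating it and 28 N partway through the swing. There the gripper also fell about 5 mm behind its commanded path. I raised it about 1 mm, the forces dropped to a few newtons, and a picture showed the pin still in the hole before I went on.

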